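# Scan the fixture-plate joint, then hover the probe over the setting ring

### The job

Lift the non-contact probe out of its rack and run its red tip slowly (about 2 cm a second) along the L-shaped joint of the fixture plate, from the red dot round the corner to the blue dot, keeping the tip about 5 mm above the plate and never touching it. Then carry the probe over the clamping fence, without touching the fence, and finish still holding it upright and motionless with its tip centred about 8 mm above the bore of the steel setting ring (not the white master sphere), ready for the check reading. Leave the ring and everything else on the table where they are.

Things in the scene. Friction and masses are not known exactly. Their poses are not given: they have to be found in the camera images.
- probe: non-contact probe, loose, 160 g +-20%, upright in the rack. Origin: lowest point of its red 6 mm ball tip; z up along the probe. 4 mm stem; black cone at 44-60 mm above the origin, 24 mm wide at the top; black collar 42 mm wide at 60-66 mm; aluminium square body 28 x 28 mm, flats along its x and y, at 66-132 mm. Grip the body across two flats, gripper pointing down, about 100 mm above the origin.
- rack: probe rack, fixed. Origin on the table under the centre of its hole. A white plate 80 x 80 mm, top 75 mm above the table, has a 31 mm square hole; the probe's collar rests on the plate round the hole and its tip hangs 15 mm above the table, so it must be lifted at least 65 mm straight up to come free.
- work: fixture plate, fixed, 150 mm (x) x 120 mm (y), 20 mm high, lying flat. Origin: centre of its underside. A light-grey aluminium plate and a dark-grey L-shaped plate, both level at 20 mm, meet along an L-shaped joint 3 mm wide that shows as a black line.
- seam_start (a point): middle of the red dot (10 mm across) where the scan starts: on the joint, at the height of the plate's top face. In the frame of work at (-50, 16.5, 20) mm. All seam points have the axes of work; z points up.
- seam_mid1 (a point): point on the joint halfway along its first straight leg, at the top face: (-12, 16.5, 20) mm in work
- seam_corner (a point): the square corner of the joint, at the top face: (26.5, 16.5, 20) mm in work
- seam_mid2 (a point): point on the joint halfway along its second straight leg, at the top face: (26.5, -14, 20) mm in work
- seam_end (a point): middle of the blue dot (10 mm across) where the scan ends, at the top face: (26.5, -45, 20) mm in work
- fence: clamping fence, fixed, between the fixture plate and the ring: a steel wall 300 mm long (its x) and 36 mm wide (its y), 60 mm high, with three aluminium clamp blocks 60 x 50 mm on it that reach 95 mm above the table. Origin: centre of its underside.
- ring: steel setting ring, loose, 0.5 kg, lying flat beyond the fence: 70 mm across, bore 24 mm, 22 mm high. Origin: centre of its underside. Must not be moved.
- ring_top (a point): centre of the ring's bore at the height of its top face, 22 mm above the table; z points up
- sphere: white master sphere, 25 mm across, on a thin steel stem and a dark 60 mm round foot; 77 mm tall in all; loose, beside the ring (the two swap places). Origin: centre of its underside. Leave alone.
- bracket: grey sheet bracket with three tabs, 130 x 90 mm, 25 mm high, loose on the far side of the table. Origin: centre of its underside. Leave alone.
- vblock: steel V-block, 70 x 50 x 44 mm, loose on the far side of the table. Origin: centre of its underside. Leave alone.
- caliper: caliper with black slide, 200 mm long, 10 mm high, loose at the left. Origin: middle of its beam, underside. Leave alone.
- driver: screwdriver lying near the robot, right of the middle, loose. Origin: on its underside, about its middle. Leave alone.
- plug: plug gauge, steel rod 100 mm long and up to 24 mm thick, lying near the robot, loose. Origin: centre of its underside. Leave alone.

How it is judged:
By the outcome, as a careful person would: the job done as asked, in the order asked, and still so for the second after the job is handed in, while the arm keeps its last pose, push and grip.
It also fails if it takes over 64 s, if anything falls off the work surface, if the arm or the gripper's body presses on something with over 40 N, if the wrist force passes 120 N, or if a joint passes its speed limit or range.

### The arm

A 7-joint arm with a two-finger parallel gripper is mounted at the origin on the work surface. World frame = base frame: x ahead of the robot, y to its left, z up, the work surface at z = 0. Lengths are in m, angles in degrees, forces in N, time in s.
With the tool pointing down it reaches from about 0.425 to 0.825 m from the base axis. Payload 3.6 kg.
Tool frame: the origin (TCP) lies midway between the tips of the shut fingers; the grasp point (between the pads) lies 19 mm behind it; z points along the fingers, y is the line along which they close (so a half turn about z gives the same grasp; the last joint's range is limited). The gripper opens to 85 mm and grips with 20 to 120 N. Pads are 22 mm wide; open, the fingers measure 114 mm over their backs; the gripper's body (76 mm by 85 mm) begins 54 mm behind the grasp point. The pads swing forward as they close: fully open they stand 13 mm farther back than shut.
Start: joints at [-68.612, 35.231, -0.722, 81.555, 0.464, 63.22, -2.315], TCP at [0.253, 0.599, 0.231] pointing down, gripper open.
Joint ranges: [-178.69, 178.69], [-17.37, 117.87], [-77.05, 75.6], [15.02, 138.74], [-78.02, 258.01], [0.78, 113.62], [-162.83, 162.83]. Speed limits (degrees/s): [159.86, 159.86, 180, 180, 180, 180, 180].

### API

Orientations are given as [roll, pitch, yaw] about the fixed x, y, z axes, in that order (R = Rz(yaw) Ry(pitch) Rx(roll)).
In Python, from rig import robot, status, read_camera gives the robot as it stands (robot), with the cameras as plain functions and the readings (status).
- The arm moves only by the tool shift_gripper, called after "Emit:" as name(argument=value, ...), one argument or row to a line, values as JSON. Schema: {"type":"object","properties":{"segments":{"type":"array","items":{"type":"array","items":{"type":"number"},"minItems":5,"maxItems":5},"minItems":1,"maxItems":20},"squeeze":{"type":"number"},"only":{"type":"string"},"quiet":{"type":"boolean"},"lines":{"type":"string"}},"required":["segments"],"additionalProperties":false}. segments is a list of rows, 1 to 20 of them, each of 5 numbers: the finger opening in m, then dx, dy, dz in m, then a turn about the tool's z in degrees; each row is the pose to reach, as a shift and turn from the pose commanded when the call began, along the tool's axes at that moment; what a row does not reach only later rows make up. A row lasts 1/8 s, in which the tool goes at most 0.0625 m and 10.7 degrees, less where a joint would pass 70% of its speed; a pose out of reach is approached as far as the arm can. The fingers move at their own pace and stop on an object; squeeze is the grip in N (left out, the last holds). Time passes only in rows, so rows that do not move let the fingers close. The tool returns the time, the measured TCP pose, the force, the opening and the grip force at its end. only (a regular expression) keeps the lines of the reply that match it, lines (a string "A,B") keeps lines A to B, and quiet returns only ok. Input that does not fit is refused with a message, and nothing moves.
- status.sense(): the state, without advancing time (a new reading comes with each control period).
- read_camera(name): name is "side" or "top"; returns a dict with "color" (420x560x3 uint8, blue, green, red), "range_z" (420x560 float32, m along the optical axis (not along the pixel's ray), 0 where there is no reading), "mtx" (3x3 intrinsics, pixels), "distortion" ([k1, k2, p1, p2, k3] as OpenCV has them; the pictures are not rectified), "xyz" and "orientation" of the camera in the world. Camera axes: x right, y down, z forward; pixel columns grow to the right and rows downward; lengths in m; the calibration is good to about 2 mm. A picture is of the moment at which its call begins.
- robot.job_done(): hands the job in; it is judged then, once.
The state is a dict: "t": time; "joint_pos": joint angles; "qvel": joint speeds; "joint_torque": joint torques, N m; "ee_pos": TCP position; "tool_rot": TCP orientation; "contact_force": force on the tool from outside, world axes, zero at the start; "moment": the same for the moment, N m; "opening": finger opening in m; "gripper_force": force on a finger pad.
Only numpy, scipy, OpenCV 4.12 (cv2) and the standard library are available. Lean on these libraries where they do the work, as an engineer would, in place of code of your own. Each camera call takes 0.05 s, during which the arm holds its last target. There are 200 camera calls.

## Working session

There is one attempt and no reset: what is moved stays moved. The work goes in short steps, Python scripts to look and compute and a tool call to move; the robot and the scene stay as the last step left them, time stands still between calls to the robot, and variables do not carry over. Pictures are saved under pics/ and viewed, at most 12 in all, crops included, and the job is handed in when it is done.

```bash
ls; mkdir -p pics
```

Run:
```python
from rig import robot, status, read_camera
import cv2
s=status.sense();print({k:s[k] for k in('t','ee_pos','tool_rot','opening')})
for n in('top','side'):
    c=read_camera(n);cv2.imwrite(f'pics/{n}0.png',c['color']);print(n,c['mtx'],c['distortion'],c['xyz'],c['orientation'])
```

```text
pics
rig.py
{'t': 0.0, 'ee_pos': array([0.25268167, 0.59803304, 0.23011517]), 'tool_rot': array([-1.79850287e+02,  1.90311823e-03,  1.57097642e+02]), 'opening': 0.08551385024706462}
top [[423.88391354   0.         278.36300161]
 [  0.         423.88391354 208.54158777]
 [  0.           0.           1.        ]] [0.04005398 0.         0.         0.         0.        ] [0.43954411 0.03518381 1.176268  ] [-175.70936908    0.75972241  -89.19577971]
side [[449.20574499   0.         284.2475045 ]
 [  0.         449.20574499 212.18971658]
 [  0.           0.           1.        ]] [-0.03294049  0.          0.          0.          0.        ] [0.51013305 0.84139777 0.78089105] [-131.81887259   -0.45831732 -177.62506827]
```

View pics/top0.png

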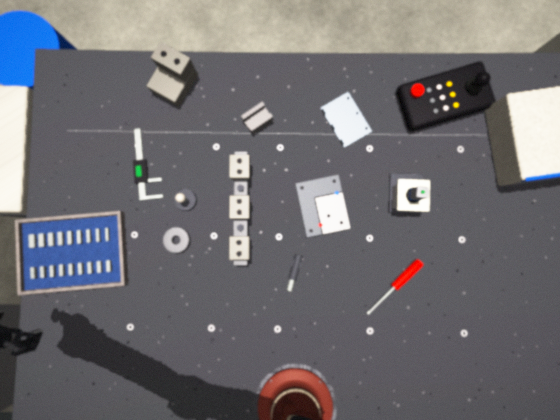

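View pics/side0.png

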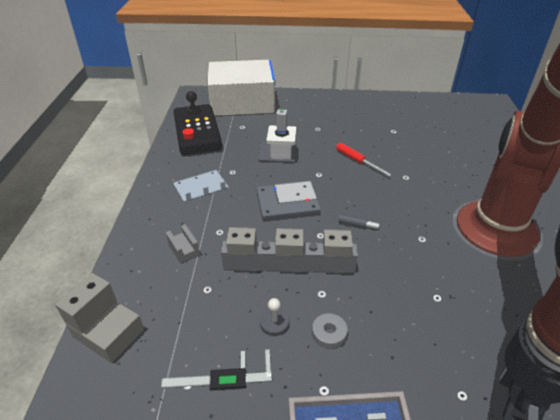

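The top view shows the rack at about (411,195), the work plate at (323,206), the fence at (239,207), the ring at (176,240) and the sphere at (184,199). In the side view the probe is at (282,122) and the ring at (330,330). I'll enlarge these areas.

Run:
```python
import cv2,numpy as np
t=cv2.imread('pics/top0.png');s=cv2.imread('pics/side0.png')
def crop(i,x0,y0,w,h,k):
    o=cv2.resize(i[y0:y0+h,x0:x0+w],None,fx=k,fy=k,interpolation=cv2.INTER_CUBIC)
    for x in range(-(-x0//10)*10,x0+w,10):
        cv2.line(o,(int((x-x0+.5)*k),0),(int((x-x0+.5)*k),6 if x%50 else 14),(0,255,255),1)
        if x%20==0: cv2.putText(o,str(x),(int((x-x0+.5)*k)-10,24),0,.35,(0,255,255),1)
    for y in range(-(-y0//10)*10,y0+h,10):
        cv2.line(o,(0,int((y-y0+.5)*k)),(6,int((y-y0+.5)*k)),(0,255,255),1)
        cv2.putText(o,str(y),(8,int((y-y0+.5)*k)+4),0,.35,(0,255,255),1)
    return o
cv2.imwrite('pics/top1.png',crop(t,285,160,160,90,5))
cv2.imwrite('pics/side1.png',crop(s,240,100,133,120,5)[:600,:660])
a=crop(t,150,145,110,130,4);b=crop(s,210,220,160,140,2);b=cv2.copyMakeBorder(b,0,a.shape[0]-b.shape[0],0,0,0)
cv2.imwrite('pics/both1.png',np.hstack([a,b]))
```

```text
(no output)
```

View pics/top1.png

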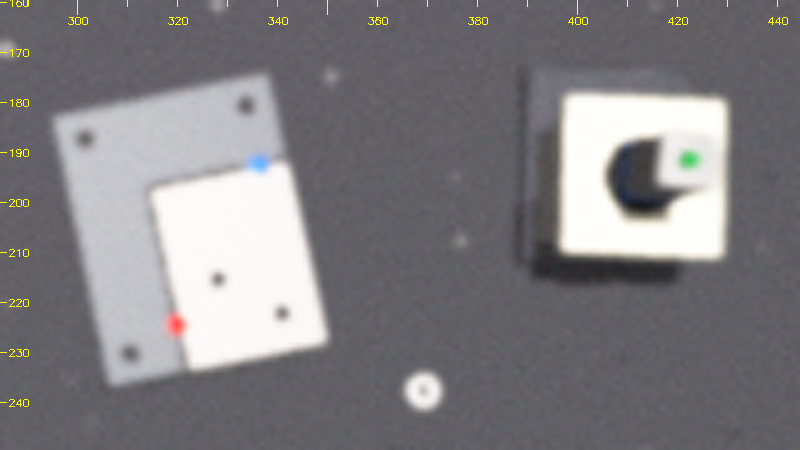

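View pics/side1.png

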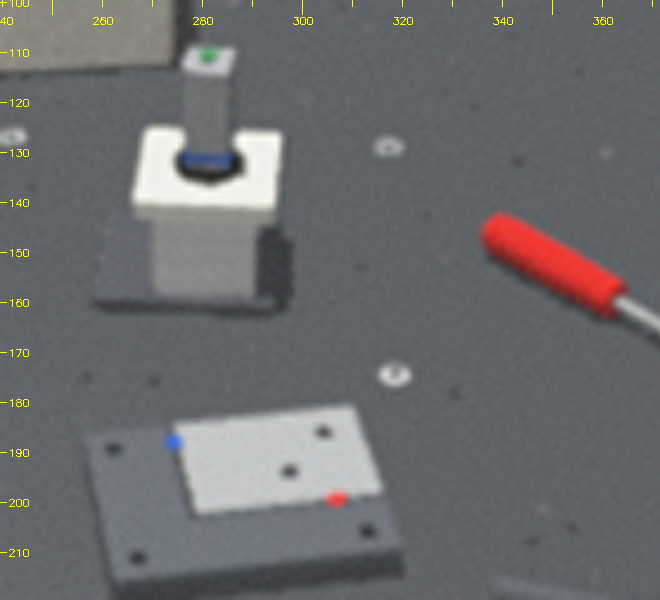

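View pics/both1.png

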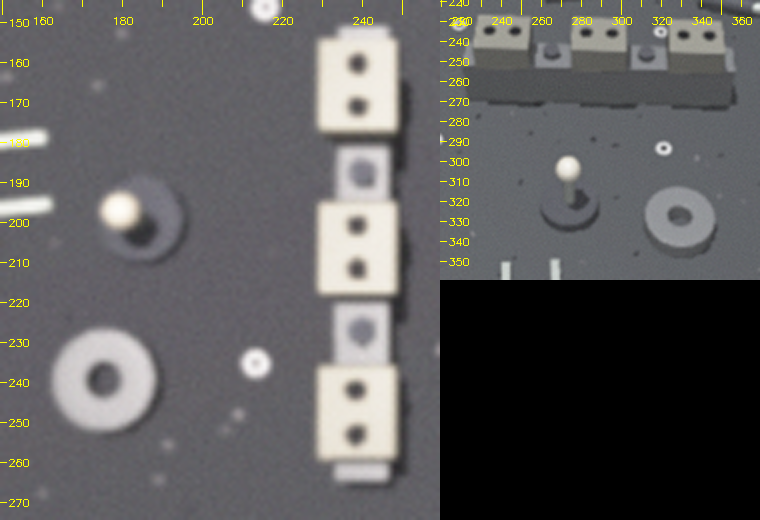

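Top view: red dot at (319.9,224.5), blue dot at (336.3,192.1), probe's green top at (422.3,191.5), ring centre at (175.6,239.3). Side view: red dot at (306.9,199.3), blue dot at (274.3,187.7), green top at (281.1,110.7), ring bore at (329.5,327.5). Next I triangulate these.

Create h.py:
```python
import numpy as np,cv2
from scipy.spatial.transform import Rotation as R
from scipy.optimize import least_squares
from rig import robot, status, read_camera
C={n:read_camera(n) for n in('top','side')}
def proj(P,n):
    c=C[n];M=R.from_euler('xyz',c['orientation'],degrees=True).as_matrix().T
    return cv2.projectPoints(np.atleast_2d(P).astype(float),cv2.Rodrigues(M)[0],-M@c['xyz'],c['mtx'],np.array(c['distortion']))[0][:,0]
def tri(a,b):
    r=least_squares(lambda p:np.r_[proj(p,'top')[0]-a,proj(p,'side')[0]-b],[.5,0,.05]);return r.x,r.fun
def ray(uv,n,z):
    return least_squares(lambda p:proj([p[0],p[1],z],n)[0]-uv,[.5,0]).x
def tt(X,Y): return np.array([X/5+284.5,Y/5+159.5])
def ss(X,Y): return np.array([X/5+239.5,Y/5+99.5])
```

Run:
```python
from h import *
np.set_printoptions(precision=4,suppress=True)
pts={'red':((319.9,224.5),(306.9,199.3),.02),'blue':((336.3,192.1),(274.3,187.7),.02),'green':((422.3,191.5),(281.1,110.7),.148),'ring':((175.6,239.3),(329.5,327.5),.022)}
for k,(a,b,z) in pts.items():
    x,f=tri(a,b);print(k,x,f,'top@z',ray(a,'top',z),'side@z',ray(b,'side',z))
# work pose fit
W=np.array([[-50,16.5,20],[26.5,-45,20],[-75,-60,20],[75,-60,20],[75,60,20],[-75,60,20]])/1e3
tc=[tt(177,325),tt(259,163),tt(53,116),tt(267,74),tt(329,342),tt(108,385)]
print('corners',[ray(t,'top',.02) for t in tc[2:]])
print('rackplate top',[ray(tt(*t),'top',.075) for t in((562,93),(727,97),(723,260),(560,255))])
print('rackplate side',[ray(ss(*t),'side',.075) for t in((145,127),(282,132),(275,207),(134,207))])
for n in('top','side'):
    c=C[n];r=c['range_z']; print(n,[float(r[int(round(p[1])),int(round(p[0]))]) for p in [(x[0] if n=='top' else x[1]) for x in pts.values()]])
print('probetop',[ray(tt(*t),'top',.147) for t in((663,133),(717,137),(710,190),(657,187))])
```

```text
red [ 0.4829 -0.0619  0.0205] [-0.0301  0.3753 -0.3608 -0.0398] top@z [ 0.484 -0.062] side@z [ 0.482  -0.0623]
blue [ 0.5717 -0.1061  0.0206] [-0.0225  0.5438 -0.5331 -0.0756] top@z [ 0.5733 -0.1062] side@z [ 0.5703 -0.1065]
green [ 0.5619 -0.2978  0.1471] [-0.0077  0.2129 -0.2473 -0.0361] top@z [ 0.5624 -0.2976] side@z [ 0.5612 -0.296 ]
ring [0.4367 0.3301 0.0217] [-0.0738  0.6434 -0.4689 -0.0386] top@z [0.4385 0.3298] side@z [0.4358 0.3303]
corners [array([0.5978, 0.0068]), array([ 0.6224, -0.1103]), array([ 0.4759, -0.1445]), array([ 0.4508, -0.0248])]
rackplate top [array([ 0.6054, -0.2563]), array([ 0.6042, -0.3409]), array([ 0.5194, -0.3379]), array([ 0.5209, -0.2548])]
rackplate side [array([ 0.6009, -0.339 ]), array([ 0.5183, -0.3377]), array([ 0.5205, -0.2551]), array([ 0.6013, -0.2508])]
top [1.1527984142303467, 1.161159873008728, 1.0276743173599243, 1.1781069040298462]
side [1.18482506275177, 1.2149848937988281, 1.273915410041809, 0.9098860621452332]
probetop [array([ 0.5755, -0.2856]), array([ 0.5738, -0.3114]), array([ 0.548 , -0.3077]), array([ 0.5492, -0.2825])]
```

Add to h.py:
```python
def shift(target,yaw=None,ref=None):
    "tool-axis shift from measured pose (flat, pointing down) to world target; turn"
    s=status.sense();y=s['tool_rot'][2]
    M=R.from_euler('xyz',[180,0,y],degrees=True).as_matrix()
    d=M.T@(np.array(target)-s['ee_pos']);t=0 if yaw is None else -((yaw-y+180)%360-180)
    return np.round(d,4),round(t,2)
```

Run:
```python
from h import *
print(shift([.55,.15,.25],120),shift([.562,-.297,.22],87))
c=np.array([.4829,-.0619]);a=np.deg2rad(12.3);k=c+.0765*np.array([np.cos(a),np.sin(a)])
print(k,proj([*k,.02],'top'),proj([*k,.02],'side'))
```

```text
(array([-0.4482, -0.2975, -0.0191]), np.float64(37.1)) (array([-0.6332, -0.7046,  0.0109]), np.float64(70.1))
[ 0.55764399 -0.04560318] [[314.07950627 197.5048512 ]] [[277.79310513 202.48498217]]
```

Emit:
shift_gripper(
  segments=[
    [0.085,-0.45,-0.3,-0.02,37],
    [0.085,-0.45,-0.3,-0.02,37],
    [0.085,-0.45,-0.3,-0.02,37],
    [0.085,-0.45,-0.3,-0.02,37],
    [0.085,-0.45,-0.3,-0.02,37],
    [0.085,-0.45,-0.3,-0.02,37],
    [0.085,-0.45,-0.3,-0.02,37],
    [0.085,-0.45,-0.3,-0.02,37],
    [0.085,-0.45,-0.3,-0.02,37],
    [0.085,-0.633,-0.7045,0.01,70],
    [0.085,-0.633,-0.7045,0.01,70],
    [0.085,-0.633,-0.7045,0.01,70],
    [0.085,-0.633,-0.7045,0.01,70],
    [0.085,-0.633,-0.7045,0.01,70],
    [0.085,-0.633,-0.7045,0.01,70],
    [0.085,-0.633,-0.7045,0.01,70],
    [0.085,-0.633,-0.7045,0.01,70],
    [0.085,-0.633,-0.7045,0.01,70],
    [0.085,-0.633,-0.7045,0.01,70],
    [0.085,-0.633,-0.7045,0.01,70],
  ],
  squeeze=60,
)

```text
t: 2.8
ee_pos: [0.5627, -0.2943, 0.2215]
tool_rot: [180.0, -0.1, 87.3]
contact_force: [-0.7, 0.9, 1.2]
opening: 0.0849
gripper_force: 0.0
```

```bash
python3 -c "
from h import *
print(shift([.562,-.297,.096],87))"
```

```text
(array([-0.0018, -0.0003,  0.1256]), np.float64(0.22))
```

Emit:
shift_gripper(
  segments=[
    [0.085,-0.002,0,0.04,0],
    [0.085,-0.002,0,0.08,0],
    [0.085,-0.002,0,0.11,0],
    [0.085,-0.002,0,0.1255,0],
    [0.085,-0.002,0,0.1255,0],
    [0.085,-0.002,0,0.1255,0],
  ],
)

```text
t: 3.65
ee_pos: [0.5627, -0.2992, 0.0973]
tool_rot: [179.9, 0.1, 87.1]
contact_force: [-0.6, -0.8, -0.1]
opening: 0.0848
gripper_force: 0.0
```

```bash
python3 -c "
from h import *
cv2.imwrite('pics/side2.png',cv2.resize(C['side']['color'][70:170,220:340],None,fx=5,fy=5,interpolation=2))
print(shift([.562,-.297,.096],87))"
```

```text
(array([ 0.0021, -0.0008,  0.0014]), np.float64(0.1))
```

View pics/side2.png

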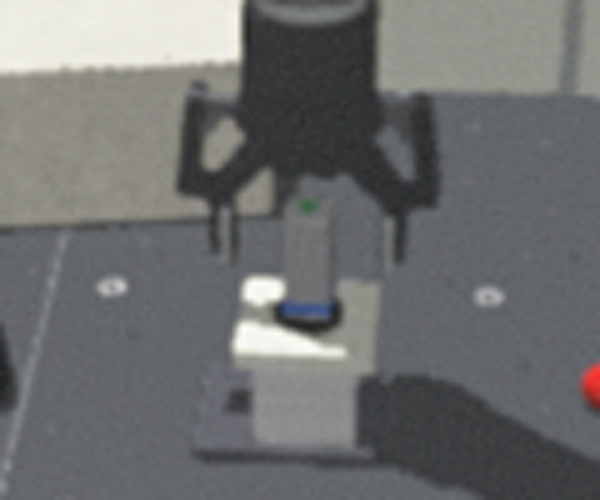

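The probe body (x≈308) sits centrally between the fingers (about 228 and 390), so I close.

Emit:
shift_gripper(
  segments=[
    [0.02,0.002,0,0.001,0],
    [0.02,0.002,0,0.001,0],
    [0.02,0.002,0,0.001,0],
    [0.02,0.002,0,0.001,0],
    [0.02,0.002,0,0.001,0],
    [0.02,0.002,0,0.001,0],
    [0.02,0.002,0,0.001,0],
    [0.02,0.002,0,0.001,0],
  ],
  squeeze=70,
)

```text
t: 4.75
ee_pos: [0.5621, -0.2968, 0.0951]
tool_rot: [180.0, 0.0, 87.1]
contact_force: [0.3, -0.0, 2.9]
opening: 0.0271
gripper_force: 68.6
```

Emit:
shift_gripper(
  segments=[
    [0.02,0,0,-0.005,0],
    [0.02,0,0,-0.015,0],
    [0.02,0,0,-0.03,0],
    [0.02,0,0,-0.05,0],
    [0.02,0,0,-0.07,0],
    [0.02,0,0,-0.09,0],
    [0.02,0,0,-0.105,0],
    [0.02,0,0,-0.115,0],
    [0.02,0,0,-0.115,0],
    [0.02,0,0,-0.115,0],
    [0.02,0,0,-0.115,0],
  ],
)

```text
t: 6.12
ee_pos: [0.5615, -0.2963, 0.2089]
tool_rot: [-179.9, -0.0, 87.1]
contact_force: [-0.2, -0.6, -2.0]
opening: 0.0272
gripper_force: 68.4
```

```bash
python3 -c "
from h import *
s=status.sense();print(s['ee_pos'])
print('tip px',proj(s['ee_pos']-[0,0,.081-.003],'side'))
cv2.imwrite('pics/side3.png',cv2.resize(C['side']['color'][40:160,220:340],None,fx=5,fy=5,interpolation=2))"
```

```text
[ 0.56161931 -0.29642027  0.20915366]
tip px [[280.92747588 115.8873224 ]]
```

View pics/side3.png

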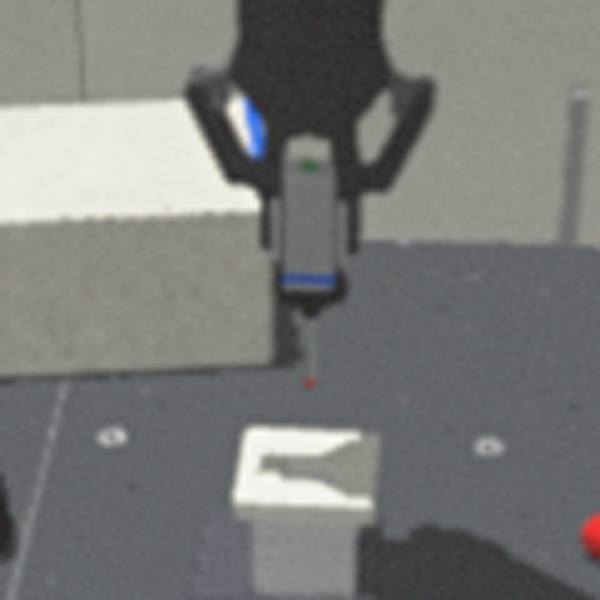

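The tip is free of the rack at side pixel (281.5,116.1). The pose predicts (280.9,115.9), so the grasp offset holds. Next I move to a hover above the red dot.

```bash
python3 -c "
from h import *
print(shift([.4832,-.062,.122],87.1))"
```

```text
(array([ 0.2303, -0.0903,  0.0874]), np.float64(-0.01))
```

Emit:
shift_gripper(
  segments=[
    [0.02,0.02,-0.008,0,0],
    [0.02,0.05,-0.02,0,0],
    [0.02,0.085,-0.033,0,0],
    [0.02,0.125,-0.05,0,0],
    [0.02,0.165,-0.065,0,0],
    [0.02,0.2,-0.078,0,0],
    [0.02,0.22,-0.086,0,0],
    [0.02,0.23,-0.09,0,0],
    [0.02,0.23,-0.09,0.02,0],
    [0.02,0.23,-0.09,0.045,0],
    [0.02,0.23,-0.09,0.065,0],
    [0.02,0.23,-0.09,0.08,0],
    [0.02,0.23,-0.09,0.087,0],
    [0.02,0.23,-0.09,0.087,0],
    [0.02,0.23,-0.09,0.087,0],
    [0.02,0.23,-0.09,0.087,0],
  ],
)

```text
t: 8.32
ee_pos: [0.4841, -0.0625, 0.1234]
tool_rot: [179.9, 0.0, 87.1]
contact_force: [0.2, -0.0, -1.6]
opening: 0.0271
gripper_force: 68.5
```

```bash
python3 -c "
from h import *
s=status.sense();print(s['ee_pos'],s['tool_rot'])
p=s['ee_pos']-[0,0,.078]
print('tip px',proj(p,'side'),proj(p,'top'))
a=cv2.resize(C['side']['color'][110:220,255:335],None,fx=5,fy=5,interpolation=2)
b=cv2.resize(C['top']['color'][170:250,290:365],None,fx=5,fy=5,interpolation=2)
b=cv2.copyMakeBorder(b,0,150,0,0,0);cv2.imwrite('pics/hov.png',np.hstack([a,b]))"
```

```text
[ 0.48390679 -0.06230698  0.12324238] [1.79948284e+02 6.26958325e-04 8.71038033e+01]
tip px [[306.55703067 191.82898471]] [[320.81734542 224.17470997]]
```

View pics/hov.png

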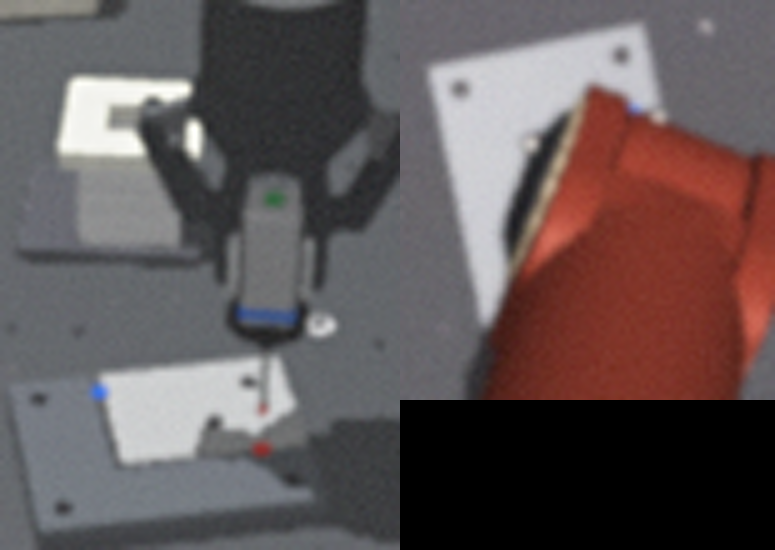

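The tip hangs above the red dot: tip at (307.1,191.3), dot at (306.7,199.5) in the side view. The arm hides the dot from the top camera. I'll refine with colour centroids.

Run:
```python
from h import *
np.set_printoptions(precision=4,suppress=True)
def cen(im,ch,x0,x1,y0,y1):
    p=im[y0:y1,x0:x1].astype(float);w=p[...,ch]-(p.sum(2)-p[...,ch])/2;w=np.clip(w-25,0,None)
    g=np.mgrid[y0:y1,x0:x1];return np.array([(w*g[1]).sum(),(w*g[0]).sum()])/w.sum()
im=np.mean([read_camera('side')['color'].astype(float) for _ in range(6)],0)
p=status.sense()['ee_pos']-[0,0,.078]
tip=cen(im,2,302,313,187,195);pt=proj(p,'side')[0];b=tip-pt
rd=cen(im,2,300,314,196,204);bl=cen(im,0,269,281,183,193)
t=cv2.imread('pics/top0.png').astype(float)
rt=cen(t,2,314,326,219,230);bt=cen(t,0,331,342,187,197)
print('tip',tip,pt,'bias',b,'ee',p)
for n,u,v in(('red',rt,rd),('blue',bt,bl)):
    print(n,u,v,'tri',tri(u,v)[0],'tri corrected',tri(u,v-b),'top',ray(u,'top',.02),'side',ray(v,'side',.02),'side corr',ray(v-b,'side',.02),'side corr x',ray(v-b*[1,0],'side',.02))
```

```text
tip [307.2968 191.7647] [306.654  191.9643] bias [ 0.6428 -0.1996] ee [ 0.4836 -0.0623  0.0448]
red [319.7551 224.5091] [306.9208 199.2826] tri [ 0.4829 -0.0615  0.0209] tri corrected (array([ 0.4838, -0.0616,  0.0199]), array([-0.0053,  0.0668, -0.0642, -0.0071])) top [ 0.4839 -0.0616] side [ 0.4819 -0.0624] side corr [ 0.4836 -0.0615] side corr x [ 0.4836 -0.0623]
blue [336.2408 192.1003] [274.3278 187.9351] tri [ 0.5717 -0.106   0.0198] tri corrected (array([ 0.5727, -0.1061,  0.0188]), array([-0.0111,  0.2689, -0.2634, -0.0374])) top [ 0.5733 -0.106 ] side [ 0.5702 -0.1055] side corr [ 0.5718 -0.1045] side corr x [ 0.5719 -0.1054]
```

Add to h.py:
```python
def avg(n=8):
    v=[]
    for _ in range(n): read_camera('side');v.append(np.r_[status.sense()['ee_pos'],status.sense()['tool_rot'][2]])
    return np.mean(v,0)
def err(target):
    m=avg();M=R.from_euler('xyz',[180,0,m[3]],degrees=True).as_matrix()
    return np.round(m,4),np.round(M.T@(np.array(target)-m[:3]),4)
```

```bash
python3 -c "
from h import *
print(err([.4842,-.0619,.1058]))"
```

```text
(array([ 4.8360e-01, -6.2300e-02,  1.2280e-01,  8.7095e+01]), array([0.0005, 0.0005, 0.017 ]))
```

Emit:
shift_gripper(
  segments=[
    [0.02,0.0005,0.0005,0.004,0],
    [0.02,0.0005,0.0005,0.008,0],
    [0.02,0.0005,0.0005,0.012,0],
    [0.02,0.0005,0.0005,0.015,0],
    [0.02,0.0005,0.0005,0.0165,0],
    [0.02,0.0005,0.0005,0.017,0],
    [0.02,0.0005,0.0005,0.017,0],
    [0.02,0.0005,0.0005,0.017,0],
  ],
)

```text
t: 10.32
ee_pos: [0.4843, -0.0619, 0.1059]
tool_rot: [180.0, 0.0, 87.1]
contact_force: [-0.1, 0.6, -1.1]
opening: 0.0274
gripper_force: 68.5
```

```bash
python3 -c "
from h import *
print(err([.4842,-.0619,.1058]))
cv2.imwrite('pics/start.png',cv2.resize(C['side']['color'][150:220,255:335],None,fx=7,fy=7,interpolation=2))"
```

```text
(array([ 4.84200e-01, -6.19000e-02,  1.05800e-01,  8.70973e+01]), array([-0.,  0.,  0.]))
```

View pics/start.png

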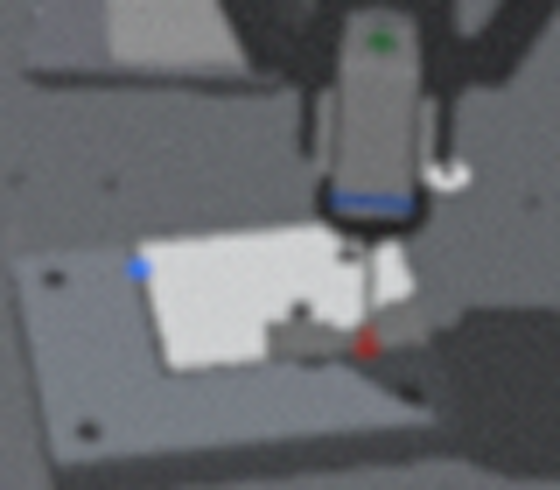

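The tip (366,345 in the crop) is directly above the red dot with a small gap. I start leg 1, 20 rows of 2.5 mm.

Emit:
shift_gripper(
  segments=[
    [0.02,0.0007,0.0024,0,0],
    [0.02,0.0013,0.0048,0,0],
    [0.02,0.002,0.0072,0,0],
    [0.02,0.0027,0.0096,0,0],
    [0.02,0.0033,0.012,0,0],
    [0.02,0.004,0.0145,0,0],
    [0.02,0.0046,0.0169,0,0],
    [0.02,0.0053,0.0193,0,0],
    [0.02,0.006,0.0217,0,0],
    [0.02,0.0066,0.0241,0,0],
    [0.02,0.0073,0.0265,0,0],
    [0.02,0.008,0.0289,0,0],
    [0.02,0.0086,0.0313,0,0],
    [0.02,0.0093,0.0337,0,0],
    [0.02,0.01,0.0362,0,0],
    [0.02,0.0106,0.0386,0,0],
    [0.02,0.0113,0.041,0,0],
    [0.02,0.0119,0.0434,0,0],
    [0.02,0.0126,0.0458,0,0],
    [0.02,0.0133,0.0482,0,0],
  ],
)

```text
t: 13.32
ee_pos: [0.5331, -0.051, 0.1058]
tool_rot: [-180.0, 0.0, 87.1]
contact_force: [0.0, 0.9, -2.0]
opening: 0.0274
gripper_force: 68.5
```

```bash
python3 -c "
from h import *
s=status.sense();print(s['ee_pos'],s['tool_rot'],shift([.5589,-.0453,.1058])); d=s['ee_pos'][:2]-[.4842,-.0619];a=np.deg2rad(12.5);print('along,across',d@[np.cos(a),np.sin(a)],d@[-np.sin(a),np.cos(a)])"
```

```text
[ 0.5333206  -0.0508986   0.10578752] [1.79985737e+02 2.85751486e-03 8.71112090e+01] (array([ 0.0069,  0.0253, -0.    ]), 0)
along,across 0.050337381607835546 0.00010897725674104808
```

Emit:
shift_gripper(
  segments=[
    [0.02,0.0007,0.0024,0,0],
    [0.02,0.0013,0.0048,0,0],
    [0.02,0.002,0.0072,0,0],
    [0.02,0.0027,0.0096,0,0],
    [0.02,0.0033,0.012,0,0],
    [0.02,0.004,0.0145,0,0],
    [0.02,0.0046,0.0169,0,0],
    [0.02,0.0053,0.0193,0,0],
    [0.02,0.006,0.0217,0,0],
    [0.02,0.0066,0.0241,0,0],
    [0.02,0.007,0.0255,0,0],
    [0.02,0.007,0.0255,0,0],
    [0.02,0.0046,0.0262,0,0],
    [0.02,0.0022,0.0268,0,0],
    [0.02,-0.0002,0.0275,0,0],
    [0.02,-0.0026,0.0282,0,0],
    [0.02,-0.005,0.0288,0,0],
    [0.02,-0.0075,0.0295,0,0],
    [0.02,-0.0099,0.0301,0,0],
    [0.02,-0.0123,0.0308,0,0],
  ],
)

```text
t: 15.92
ee_pos: [0.5631, -0.065, 0.1058]
tool_rot: [-180.0, 0.0, 87.1]
contact_force: [0.1, -0.7, -1.4]
opening: 0.0273
gripper_force: 68.5
```

```bash
python3 -c "
from h import *
print(err([.5722,-.1054,.1058]))
cv2.imwrite('pics/mid.png',cv2.resize(C['side']['color'][140:220,250:340],None,fx=6,fy=6,interpolation=2))"
```

```text
(array([ 5.63100e-01, -6.48000e-02,  1.05800e-01,  8.71008e+01]), array([-0.0401,  0.0111, -0.    ]))
```

View pics/mid.png

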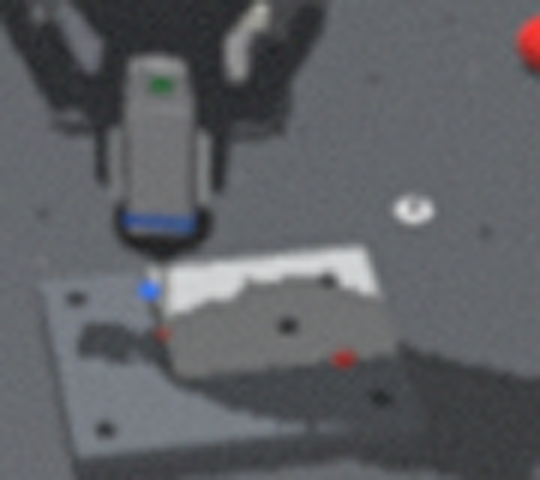

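The tip (163,334 in the crop) is on the joint just past the corner. I continue to the blue dot.

Emit:
shift_gripper(
  segments=[
    [0.02,-0.0024,0.0007,0,0],
    [0.02,-0.0048,0.0013,0,0],
    [0.02,-0.0072,0.002,0,0],
    [0.02,-0.0096,0.0027,0,0],
    [0.02,-0.012,0.0033,0,0],
    [0.02,-0.0145,0.004,0,0],
    [0.02,-0.0169,0.0047,0,0],
    [0.02,-0.0193,0.0053,0,0],
    [0.02,-0.0217,0.006,0,0],
    [0.02,-0.0241,0.0066,0,0],
    [0.02,-0.0265,0.0073,0,0],
    [0.02,-0.0289,0.008,0,0],
    [0.02,-0.0313,0.0086,0,0],
    [0.02,-0.0337,0.0093,0,0],
    [0.02,-0.0362,0.01,0,0],
    [0.02,-0.0386,0.0107,0,0],
    [0.02,-0.0401,0.0111,0,0],
    [0.02,-0.0401,0.0111,0,0],
    [0.02,-0.0401,0.0111,0,0],
    [0.02,-0.0401,0.0111,0,0],
  ],
)

```text
t: 18.92
ee_pos: [0.5722, -0.1053, 0.1058]
tool_rot: [-180.0, -0.0, 87.1]
contact_force: [-0.0, -0.5, -1.0]
opening: 0.0274
gripper_force: 68.5
```

```bash
python3 -c "
from h import *
print(err([.5722,-.1054,.1058]))
print(shift([.438,.329,.235]))
for u,v,x in((175.6,239.3,0),): print(tri((u,v),(329.5-.65,327.5+.2)))
print('fence',ray((239,207),'top',.095))"
```

```text
(array([ 0.5722, -0.1054,  0.1058, 87.0989]), array([0., 0., 0.]))
(array([ 0.4271, -0.156 , -0.1292]), 0)
(array([0.43751952, 0.33016185, 0.02102743]), array([-0.0394553 ,  0.34519047, -0.25151056, -0.02080854]))
fence [0.52310932 0.15153278]
```

Emit:
shift_gripper(
  segments=[
    [0.02,0,0,-0.01,0],
    [0.02,0,0,-0.03,0],
    [0.02,0,0,-0.06,0],
    [0.02,0,0,-0.09,0],
    [0.02,0,0,-0.115,0],
    [0.02,0,0,-0.13,0],
    [0.02,0.02,-0.007,-0.13,0],
    [0.02,0.055,-0.02,-0.13,0],
    [0.02,0.1,-0.037,-0.13,0],
    [0.02,0.15,-0.055,-0.13,0],
    [0.02,0.2,-0.073,-0.13,0],
    [0.02,0.25,-0.091,-0.13,0],
    [0.02,0.3,-0.11,-0.13,0],
    [0.02,0.345,-0.126,-0.13,0],
    [0.02,0.385,-0.141,-0.13,0],
    [0.02,0.41,-0.15,-0.13,0],
    [0.02,0.423,-0.155,-0.13,0],
    [0.02,0.427,-0.156,-0.13,0],
    [0.02,0.427,-0.156,-0.13,0],
    [0.02,0.427,-0.156,-0.13,0],
  ],
)

```text
t: 21.92
ee_pos: [0.4387, 0.3273, 0.2359]
tool_rot: [180.0, 0.0, 86.9]
contact_force: [-0.7, -0.2, -0.5]
opening: 0.0273
gripper_force: 68.5
```

Run:
```python
from h import *
for n,(x0,x1,y0,y1) in {'top':(158,194,222,258),'side':(308,352,308,352)}.items():
    g=cv2.cvtColor(cv2.imread(f'pics/{n}0.png'),6);k=8
    p=cv2.resize(g[y0:y1,x0:x1],None,fx=k,fy=k,interpolation=cv2.INTER_CUBIC)
    th,m=cv2.threshold(p,0,255,cv2.THRESH_OTSU)
    cs,h=cv2.findContours(m,cv2.RETR_CCOMP,cv2.CHAIN_APPROX_NONE)
    for c in cs:
        if cv2.contourArea(c)>1500:
            (cx,cy),ax,an=cv2.fitEllipse(c);print(n,th,((cx+.5)/k+x0-.5,(cy+.5)/k+y0-.5),np.array(ax)/k,an)
```

```text
top 148.0 (175.4047451019287, 239.40666389465332) [24.90177727 25.63711166] 50.452919006347656
top 148.0 (175.3306655883789, 239.42051124572754) [8.76547241 9.14614201] 15.69661808013916
side 122.0 (329.44123458862305, 327.8824119567871) [29.76808929 34.91864395] 102.38253021240234
side 122.0 (329.37945556640625, 327.56109046936035) [10.02869892 13.14431763] 103.60261535644531
```

Run:
```python
from h import *
np.set_printoptions(precision=4,suppress=True)
u=np.array((175.36,239.41));v=np.array((329.4,327.6))
m=avg();p=m[:3]-[0,0,.078]
im=np.mean([read_camera('side')['color'].astype(float) for _ in range(4)],0)
q=proj(p,'side')[0];x0,y0=(q-8).astype(int)
P=im[y0:y0+17,x0:x0+17];w=np.clip(P[...,2]-P[...,:2].mean(2)-25,0,None);g=np.mgrid[y0:y0+17,x0:x0+17]
tip=np.array([(w*g[1]).sum(),(w*g[0]).sum()])/w.sum();b=tip-q
print('avg',m,'tip',tip,'pred',q,'bias',b,w.max())
print('tri',tri(u,v),'corr',tri(u,v-b),'top',ray(u,'top',.022),'side',ray(v,'side',.022),'sidecorr',ray(v-b,'side',.022))
```

```text
avg [ 0.4381  0.3288  0.2358 87.0841] tip [334.774 282.463] pred [334.0318 282.8963] bias [ 0.7422 -0.4332] 54.875
tri (array([0.4368, 0.3306, 0.0221]), array([-0.0587,  0.5114, -0.3726, -0.0307])) corr (array([0.4377, 0.3308, 0.0208]), array([-0.0204,  0.1789, -0.1303, -0.0108])) top [0.4382 0.3305] side [0.436  0.3306] sidecorr [0.4375 0.3316]
```

Emit:
shift_gripper(
  segments=[
    [0.02,0.002,-0.0004,0.01,0],
    [0.02,0.002,-0.0004,0.03,0],
    [0.02,0.002,-0.0004,0.055,0],
    [0.02,0.002,-0.0004,0.08,0],
    [0.02,0.002,-0.0004,0.1,0],
    [0.02,0.002,-0.0004,0.11,0],
    [0.02,0.002,-0.0004,0.115,0],
    [0.02,0.002,-0.0004,0.12,0],
    [0.02,0.002,-0.0004,0.123,0],
    [0.02,0.002,-0.0004,0.125,0],
    [0.02,0.002,-0.0004,0.125,0],
    [0.02,0.002,-0.0004,0.125,0],
    [0.02,0.002,-0.0004,0.125,0],
  ],
)

```text
t: 24.35
ee_pos: [0.4378, 0.331, 0.111]
tool_rot: [180.0, -0.0, 87.1]
contact_force: [-0.1, 0.4, -0.7]
opening: 0.0273
gripper_force: 68.5
```

Run:
```python
from h import *
print(err([.4378,.3308,.1108]))
p=avg()[:3]-[0,0,.078];im=read_camera('side')['color']
q=proj(p,'side')[0];x0,y0=(q-8).astype(int)
P=im[y0:y0+17,x0:x0+17].astype(float);w=np.clip(P[...,2]-P[...,:2].mean(2)-25,0,None);g=np.mgrid[y0:y0+17,x0:x0+17]
print('tip',(w*g[1]).sum()/w.sum(),(w*g[0]).sum()/w.sum(),'pred',q)
cv2.imwrite('pics/end.png',cv2.resize(im[250:360,240:380],None,fx=5,fy=5,interpolation=2))
```

```text
(array([ 0.4377,  0.3309,  0.1108, 87.0962]), array([-0.0001,  0.0001,  0.    ]))
tip 329.9950248756219 324.2487562189055 pred [328.96760325 324.56554628]
```

View pics/end.png

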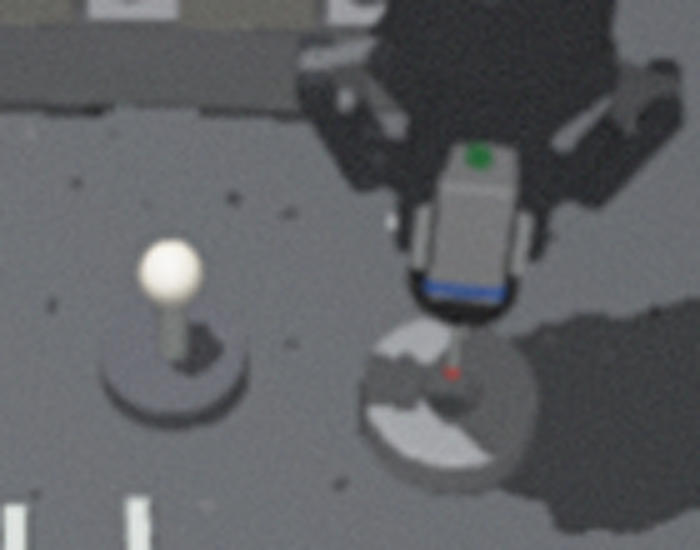

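The tip (452,373 in the crop) hangs centred over the bore, with the ring and sphere untouched and the arm still. I hand the job in.

```bash
python3 -c "
from rig import robot, status, read_camera
print(robot.job_done())"
```

```text
the job is handed in; nothing more can be done
None
```

I ran the probe along the joint from the red dot round the corner to the blue dot, about 5 mm above the plate, then carried it over the fence. I handed the job in at about 25 s with the probe held still and upright, its tip about 8 mm above the setting ring's bore and centred to about 1 mm; the judge gave no verdict.

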